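# Refit the front glass of an examination lamp

### The arm

A 7-joint arm with a two-finger parallel gripper is mounted at the origin on the work surface. World frame = base frame: x ahead of the robot, y to its left, z up, the work surface at z = 0. Lengths are in m, angles in rad, forces in N, time in s.
With the tool pointing down it reaches from about 0.425 to 0.8 m from the base axis. Payload 8.3 kg.
Tool frame: the origin (TCP) lies midway between the tips of the shut fingers; the grasp point (between the pads) lies 19 mm behind it; z points along the fingers, y is the line along which they close (so a half turn about z gives the same grasp; the last joint's range is limited). The gripper opens to 85 mm and grips with 20 to 120 N. Pads are 22 mm wide; open, the fingers measure 114 mm over their backs; the gripper's body (76 mm by 85 mm) begins 54 mm behind the grasp point. The pads swing forward as they close: fully open they stand 13 mm farther back than shut.
Start: joints at [-1.408, 0.383, 0.016, 1.37, -0.006, 1.388, -0.046], TCP at [0.14, 0.609, 0.231] pointing down, gripper open.
Joint ranges: [-2.95, 2.95], [-0.25, 2.06], [-1.52, 1.56], [0.18, 2.33], [-1.44, 4.58], [0.02, 2.06], [-3.01, 3.01]. Speed limits (rad/s): [2.39, 2.39, 3.01, 3.01, 3.14, 3.14, 3.14].

### API

Orientations are given as a unit quaternion [w, x, y, z].
In Python, from plant import env gives the robot as it stands. The module is installed in compiled form; this text tells all that it offers.
- The arm moves only by the tool play_rows, never from a script. Its argument "increments" is one flat list of numbers, 7 for each row, row after row: the shift along the tool's x, y, z in mm, then the turn, a rotation vector about the tool's x, y, z in rad, then the opening, from 0 (shut) to 1 (fully open). In form: [dx, dy, dz, rx, ry, rz, jaw, dx, dy, dz, rx, ry, rz, jaw, ...]. A call has 1 to 8 rows; each row is the pose to reach, as a shift and turn from the pose commanded when the call began, along the tool's axes at that moment; what a row does not reach only later rows make up. A row lasts 1/8 s, in which the tool goes at most 62.5 mm and 10.7 degrees, less where a joint would pass 70% of its speed; a pose out of reach is approached as far as the arm can. A call with a gripper value outside its range is refused whole. The fingers move at their own pace and stop on an object; the grip force is fixed at half the most. Time passes only in rows, so rows that repeat a pose let the fingers close. It gives the time, the measured TCP pose, the force, the opening and the grip force at its end, in the units of the state.
- env.get_state(): the state, without advancing time (a new reading comes with each control period).
- env.read_camera(name): name is "scene" or "top" or "wrist"; returns a dict with "frame" (420x560x3 uint8, red, green, blue), "fx", "fy", "cx", "cy" (pixels), "R" (3x3) and "t" (3): a world point X has camera coordinates R X + t. Camera axes: x right, y down, z forward; pixel columns grow to the right and rows downward; lengths in m; the calibration is good to about 2 mm. A picture is of the moment at which its call begins. There is no depth.
- env.job_done(): hands the job in; it is judged then, once.
The state is a dict: "t": time; "q": joint angles; "joint_vel": joint speeds; "joint_torque": joint torques, N m; "position": TCP position; "orientation": TCP orientation; "contact_force": force on the tool from outside, world axes, zero at the start; "moment": the same for the moment, N m; "gripper_width": finger opening in m; "grasp_force": force on a finger pad.
Only numpy, scipy, OpenCV 4.12 (cv2) and the standard library are available. Lean on these libraries where they do the work, as an engineer would, in place of code of your own. Each camera call takes 0.05 s, during which the arm holds its last target. There are 200 camera calls.

### The job

The examination lamp's head lies face up on the steel work top: put its front glass into the round mouth so that it lies flat on the seal, then set the black retaining ring over it with its pins down between the ridges and screw it clockwise until it is snug and holds the glass firmly. The glass is fragile, so stop when you feel the ring tighten and do not force anything; let go, and leave the other things where they stand.

Things in the scene. Friction and masses are not known exactly. Their poses are not given: they have to be found in the camera images.
- cell_rim (a point): Lamp head fixed on the work top: white bell 124 mm wide, with a stub arm. Its mouth is an upright aluminium tube, bore 51 mm, outside 55 mm, rising 25 mm above the bell. The point is the centre of the tube's top rim, 75 mm above the work top; z up. Inside, a springy rubber seal (28 N per mm) lies 3 to 7 mm below the rim: how deep differs from lamp to lamp and cannot be measured beforehand.
- thread (a point): On the tube's axis, 3 mm below the rim; axes as cell_rim. Three ridges round it, out to 34 mm from the axis, 3 mm thick, right-hand; each runs from 15 to 78 deg clockwise (from above) of +x (of +x turned 120, 240 deg), its underside falling from 3 to 10 mm below the rim, a stop at its end. The gaps, from 15 deg clockwise to 34 deg anticlockwise of those three directions, let the ring's pins down.
- lens_mid (a point): Front glass: clear disc 48 mm across, 10 mm thick, 45 g, lower edge bevelled; the point is its centre, half-way up, z up. It lies on a white rest 16 mm high, 70 mm along the glass's x (sticks out beyond the disc) by 30 mm along y (the disc overhangs: grip it across y). Flat on the seal its top is 3 to 7 mm above the rim; it may lodge askew until pressed lightly. More than 25 N from ring, seal or lamp cracks it.
- ring_grip (a point): Black retaining ring, loose, right way up, 120 g: skirt 78 mm wide, 71 mm inside, 17.5 mm high; 4 mm flange with a 34 mm opening; two upright ears to grip by, flat plates 30 mm along x, 20 mm high, outer faces 50 mm apart across y. The point is on the axis half-way up the ears, 31.5 mm above the skirt's lower edge, 10 mm above the flange's top, 14 mm above its underside, which presses on the glass.
- ring_pins (a point): On the ring's axis, 3.3 mm above the skirt's lower edge, level with its three pins; axes as ring_grip. The pins, 6 mm thick, stick inward to 28.7 mm from the axis, one along +x, the others 120 deg either side, each marked by a rib outside on the skirt. With +x along +x of thread (or 120 deg from it) they pass down the gaps, and the flange comes to lie on the glass.
- ring_rib (a point): Foot of the rib on the ring's skirt that marks the pin along +x, 39 mm from the axis. Turned clockwise the ring runs free, begins to tighten after 20 to 65 deg and meets the stop at about 72 deg. From there it sinks 1 mm per 9 deg, drawing the hand down with it; the moment felt while turning also grows, but fades when the hand stops. Snug: sunk 0.3 to 0.7 mm (8 to 20 N on the glass). Let go, it stays tight.
- jar_at (a point): bystander: amber glass jar 84 mm wide, 100 mm high, with steel forceps in it up to 190 mm high; centre of its underside
- carton_at (a point): bystander: paper and blue carton 60 x 100 x 65 mm; centre of its underside
- dish_at (a point): bystander: steel dish 140 x 200 x 30 mm; centre of its underside

How it is judged:
On the way, in this order (a step that is already met when the one before it is completed fails the run):
1. the glass lies flat in the mouth of the lamp, let go (horizontal distance between lens_mid and cell_rim below 0.003 m and z of lens_mid in the frame of cell_rim below 0.0035 m and angle between lens_mid's own z axis and vertical below 0.07 rad and contact force between the fingers and lens below 0.05 N), for 0.2 s.
2. the ring sits over the glass with its pins below the top of the ridges (horizontal distance between lens_mid and cell_rim below 0.003 m and z of lens_mid in the frame of cell_rim below 0.0035 m and angle between each of lens_mid, ring_grip's own z axis and vertical below 0.07 rad and horizontal distance between ring_grip and cell_rim below 0.004 m and z of ring_grip in the frame of cell_rim below 0.023 m), for 0.1 s.
At the end, for the whole second after the job is handed in: Glass within 3 mm of the mouth's axis, tilted under 4 deg, its centre under 3.5 mm above the rim; ring within 4 mm of the axis, tilted under 4 deg, its ears' centre under 23 mm above the rim, pressing on the glass with over 5 N; both at rest and let go (all of step 2 and contact force between ring and lens above 5 N and linear speed of each of ring, lens below 0.01 m/s); the robot touches nothing.
It fails at once if the glass is loaded with more than 25 N by the ring, the seal or the lamp (it cracks) (contact force between lens and ring above 25 N or contact force between lens and seal above 25 N or contact force between lens and lamp above 25 N).
It fails at once if a bystander (jar, carton, dish) is moved more than 20 mm (distance of any of jar_at, carton_at, dish_at from where it was at the start of the episode above 0.02 m).
It also fails if it takes over 72 s, if anything falls off the work surface, if the arm or the gripper's body presses on something with over 40 N, if the wrist force passes 120 N, or if a joint passes its speed limit or range.

## Working session

There is one attempt and no reset: what is moved stays moved. The work goes in short steps, Python scripts to look and compute and a tool call to move; the robot and the scene stay as the last step left them, time stands still between calls to the robot, and variables do not carry over. Pictures are saved under pics/ and viewed, at most 10 in all, crops included, and the job is handed in when it is done.

Besides the shell and the picture viewer there is one more tool, called after "Request:" by a JSON object that holds its "name" and its "arguments". play_rows: Moves the arm, as the interface text tells. Its arguments: {"type":"object","properties":{"increments":{"type":"array","items":{"type":"number"}}},"required":["increments"]}

```bash
mkdir -p pics; cat > h.py <<'E'
import numpy as np, cv2
from plant import env
from scipy.spatial.transform import Rotation as Ro
def cam(n,f=None):
    c=env.read_camera(n)
    if f: cv2.imwrite('pics/'+f,c['frame'][:,:,::-1])
    return c
def ray(c,u,v,z):
    d=np.array([(u-c['cx'])/c['fx'],(v-c['cy'])/c['fy'],1.]);R=np.array(c['R']);t=np.array(c['t'])
    o=-R.T@t; w=R.T@d
    return o+w*(z-o[2])/w[2]
def proj(c,X):
    p=np.array(c['R'])@X+c['t']; return c['fx']*p[0]/p[2]+c['cx'],c['fy']*p[1]/p[2]+c['cy']
def rot():
    s=env.get_state(); w,x,y,z=s['orientation']; return Ro.from_quat([x,y,z,w]),np.array(s['position'])
def totool(X):
    R,p=rot(); return R.inv().apply(np.array(X)-p)*1000
E
python3 - <<'E'
from h import *
a=cam('top','top0.png');b=cam('scene','scene0.png')
s=env.get_state();print(s)
for c in(a,b):print(c['fx'],-np.array(c['R']).T@c['t'],np.round(c['R'],3).tolist())
E
```

```text
{'t': 0.1, 'q': array([-1.40791066,  0.3841217 ,  0.01636394,  1.37108725, -0.00631395,
        1.3882017 , -0.04650502]), 'joint_vel': array([-0.00145171, -0.00053994, -0.00123625, -0.00259976,  0.00021246,
       -0.00142552, -0.00019083]), 'joint_torque': array([ 2.91346201e-03, -6.29150391e+01,  8.47418178e-01, -3.72764039e+01,
        1.68438605e-02,  1.05002912e-02, -5.65476421e-05]), 'position': array([0.13976747, 0.60868789, 0.23038167]), 'orientation': array([-9.59678502e-05,  1.12620401e-01,  9.93637692e-01, -8.79555685e-04]), 'contact_force': array([-0.32454181, -0.53299483, -0.06936769]), 'moment': array([-0.08614052, -0.02324583, -0.02114245]), 'grasp_force': 0.0, 'gripper_width': 0.08567669746548028}
506.4672783475145 [0.42101249 0.10519837 1.19368655] [[0.017, -1.0, -0.01], [-0.984, -0.015, -0.176], [0.176, 0.013, -0.984]]
462.6374915775903 [ 1.47515159 -0.12783718  0.74436241] [[0.239, 0.971, 0.019], [0.562, -0.123, -0.818], [-0.792, 0.206, -0.575]]
```

View pics/top0.png

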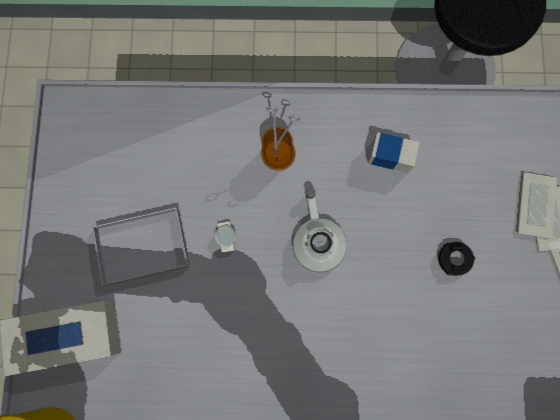

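View pics/scene0.png

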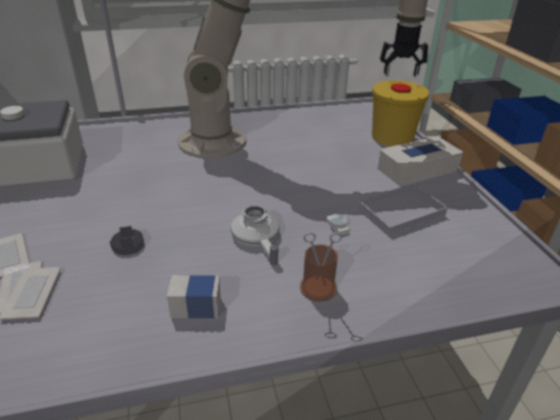

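The top view shows the glass on its rest at (225,236), the lamp mouth at (320,242), the ring at (456,258), the jar at (277,150), the carton at (394,151) and the dish at (141,245). The scene view agrees.

```bash
python3 - <<'E'
from h import *
c=cam('top')
for n,u,v,z in(('lens',225,236,.026),('lamp',320,242,.075),('ring',456,258,.02),('jar',280,155,0.05),('carton',394,151,.065),('forceps',285,100,.19),('stubend',309,185,.07)):
    X=ray(c,u,v,z);print(n,np.round(X,3),np.hypot(*X[:2]).round(3))
im=c['frame'][:,:,::-1]
t=[cv2.resize(im[v-32:v+32,u-32:u+32],(390,390),interpolation=cv2.INTER_CUBIC) for u,v in((225,236),(320,242))]
cv2.imwrite('pics/crop.png',np.hstack(t))
R,p=rot();print(R.as_matrix().round(3),p)
X=ray(c,225,236,.026);print(totool([X[0],X[1],.2]))
w=cam('wrist');print(-np.array(w['R']).T@w['t'],w['fx'],np.round(w['R'],3))
E
```

```text
lens [0.562 0.266 0.026] 0.622
lamp [0.546 0.048 0.075] 0.548
ring [ 0.52  -0.269  0.02 ] 0.586
jar [0.752 0.141 0.05 ] 0.765
carton [ 0.761 -0.122  0.065] 0.77
forceps [0.831 0.129 0.19 ] 0.841
stubend [0.676 0.073 0.07 ] 0.68
[[-0.975  0.224 -0.   ]
 [ 0.224  0.975 -0.002]
 [-0.    -0.002 -1.   ]] [0.13980048 0.60876126 0.23049752]
[-488.47060196 -239.65579649   30.88271068]
[0.0641955  0.62620762 0.37451045] 347.2144172049597 [[ 0.223  0.975 -0.001]
 [ 0.928 -0.212  0.305]
 [ 0.297 -0.069 -0.952]]
```

View pics/crop.png

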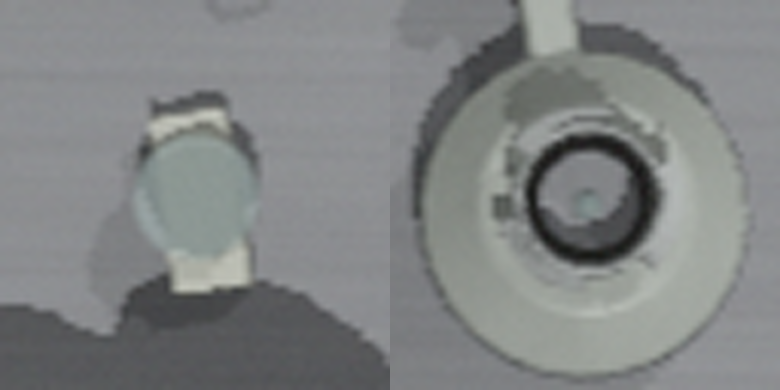

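The crop shows the rest running nearly along world x (about 8° toward +y). The ridge marks around the mouth are too coarse at this scale, so I'll use the wrist camera.

Request:
{"name": "play_rows", "arguments": {"increments": [-55, -27, 10, 0, 0, -0.045, 1, -110, -54, 20, 0, 0, -0.09, 1, -165, -81, 30, 0, 0, -0.135, 1, -220, -108, 40, 0, 0, -0.18, 1, -275, -135, 52, 0, 0, -0.225, 1, -330, -162, 65, 0, 0, -0.27, 1, -385, -189, 78, 0, 0, -0.315, 1, -440, -216, 90, 0, 0, -0.36, 1]}}

```text
t: 1.2
position: [0.5214, 0.299, 0.1409]
orientation: [-0.0, -0.068, 0.998, 0.0]
contact_force: [0.9, 0.9, 0.0]
gripper_width: 0.0857
grasp_force: 0.0
```

```bash
python3 - <<'E'
from h import *
print(totool([.562,.266,.126]),rot()[1],rot()[0].as_matrix().round(3))
E
```

```text
[-35.77703777 -38.17698834  14.87057632] [0.52137402 0.29896635 0.14087824] [[-0.991 -0.136 -0.   ]
 [-0.136  0.991  0.   ]
 [ 0.     0.    -1.   ]]
```

Request:
{"name": "play_rows", "arguments": {"increments": [-36, -38, 15, 0, 0, 0, 1, -36, -38, 15, 0, 0, 0, 1]}}

```text
t: 1.45
position: [0.5638, 0.2611, 0.1244]
orientation: [-0.001, -0.063, 0.998, -0.002]
contact_force: [-0.7, 0.3, 0.3]
gripper_width: 0.0852
grasp_force: 0.0
```

```bash
python3 - <<'E'
from h import *
c=cam('wrist','w1.png')
print(rot()[1],totool([.562,.266,.126]),[proj(c,np.array([.562,.266,z])) for z in(.026,.1)])
E
```

```text
[0.56203936 0.26450651 0.12509424] [-0.15237386  1.48438904 -0.90875007] [(np.float64(285.4814100843807), np.float64(209.6359214749979)), (np.float64(287.90197212922425), np.float64(251.59057670099332))]
```

View pics/w1.png

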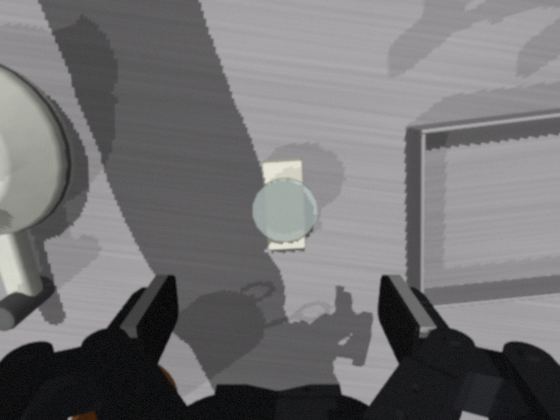

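The glass is centred at (285,210), with the rest ends at (283,161) and (288,249), about 3° off the tool axis. The dish wall at column 407 is clear of the fingers. I'll grip with the tips only, on the upper ~5 mm of the glass.

Request:
{"name": "play_rows", "arguments": {"increments": [0, 1.5, 30, 0, 0, -0.057, 1, 0, 1.5, 60, 0, 0, -0.057, 1, 0, 1.5, 85, 0, 0, -0.057, 1, 0, 1.5, 100, 0, 0, -0.057, 1, 0, 1.5, 107, 0, 0, -0.057, 1, 0, 1.5, 107, 0, 0, -0.057, 1]}}

```text
t: 2.25
position: [0.5607, 0.2693, 0.0196]
orientation: [0.0, -0.096, 0.995, 0.0]
contact_force: [0.9, 0.2, 0.9]
gripper_width: 0.0852
grasp_force: 0.0
```

```bash
python3 - <<'E'
from h import *
print(rot()[1],totool([.562,.266,.018]))
E
```

```text
[0.56072179 0.26931653 0.01956192] [-0.62249874 -3.49959938  1.56144056]
```

Request:
{"name": "play_rows", "arguments": {"increments": [0, 0, 0, 0, 0, 0, 1, 0, 0, 0, 0, 0, 0, 1]}}

```text
t: 2.5
position: [0.5613, 0.2691, 0.0202]
orientation: [0.001, -0.095, 0.995, 0.0]
contact_force: [0.3, 0.5, 0.8]
gripper_width: 0.0856
grasp_force: 0.0
```

Request:
{"name": "play_rows", "arguments": {"increments": [0, -3, 2, 0, 0, 0, 1, 0, -3, 2, 0, 0, 0, 1, 0, -3, 2, 0, 0, 0, 0.5, 0, -3, 2, 0, 0, 0, 0.3, 0, -3, 2, 0, 0, 0, 0.2, 0, -3, 2, 0, 0, 0, 0.2, 0, -3, 2, 0, 0, 0, 0.2]}}

```text
t: 3.38
position: [0.5617, 0.2662, 0.018]
orientation: [0.0, -0.096, 0.995, 0.0]
contact_force: [-1.6, -0.1, 5.3]
gripper_width: 0.045
grasp_force: 60.7
```

Request:
{"name": "play_rows", "arguments": {"increments": [0, 0, -15, 0, 0, 0, 0.2, 0, 0, -40, 0, 0, 0, 0.2, 0, 0, -75, 0, 0, 0, 0.2, 0, 0, -110, 0, 0, 0, 0.2, 0, -20, -130, 0, 0, 0, 0.2, 0, -50, -130, 0, 0, 0, 0.2, 0, -80, -130, 0, 0, 0, 0.2, 0, -100, -130, 0, 0, 0, 0.2]}}

```text
t: 4.38
position: [0.5806, 0.1642, 0.1472]
orientation: [-0.0, -0.094, 0.996, -0.001]
contact_force: [0.1, 0.2, -1.0]
gripper_width: 0.0453
grasp_force: 61.2
```

```bash
python3 - <<'E'
from h import *
c=cam('wrist','w2.png')
print(rot()[1],totool([.546,.048,.15]))
E
```

```text
[0.581307   0.16143388 0.14729461] [  55.62522127 -104.98180757   -2.40920796]
```

View pics/w2.png

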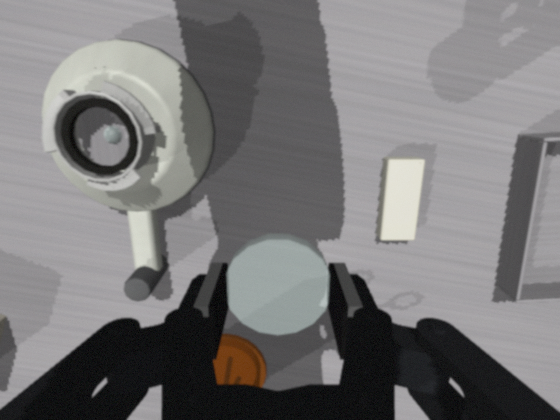

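The glass is held level at (278,284), roughly 102 px across. The lamp mouth is at (101,134), with ridges visible around the tube. I'll move so the mouth is just ahead of the fingers and look again.

Request:
{"name": "play_rows", "arguments": {"increments": [0, -40, 0, 0, 0, 0, 0.2, 0, -80, 0, 0, 0, 0, 0.2, 0, -105, 0, 0, 0, 0, 0.2, -5, -105, 0, 0, 0, 0, 0.2, -5, -105, 0, 0, 0, 0, 0.2, -5, -105, 0, 0, 0, 0, 0.2]}}

```text
t: 5.18
position: [0.6049, 0.0675, 0.147]
orientation: [-0.0, -0.097, 0.995, 0.0]
contact_force: [0.4, 0.7, -0.5]
gripper_width: 0.0447
grasp_force: 61.2
```

```bash
python3 - <<'E'
from h import *
c=cam('wrist','w3.png')
im=c['frame'].astype(int)
p=proj(c,np.array([.546,.048,.075]));print(p,rot()[1])
u,v=map(int,p)
cr=c['frame'][max(0,v-70):v+70,u-95:u+95,::-1]
cv2.imwrite('pics/w3c.png',cv2.resize(cr,None,fx=4,fy=4,interpolation=cv2.INTER_CUBIC))
print(max(0,v-70),u-95)
# lens in tool frame
np.save('w3.npy',c['frame'])
E
```

```text
(np.float64(265.2970167959453), np.float64(127.72788030429116)) [0.60492643 0.06728913 0.14711648]
57 170
```

View pics/w3c.png

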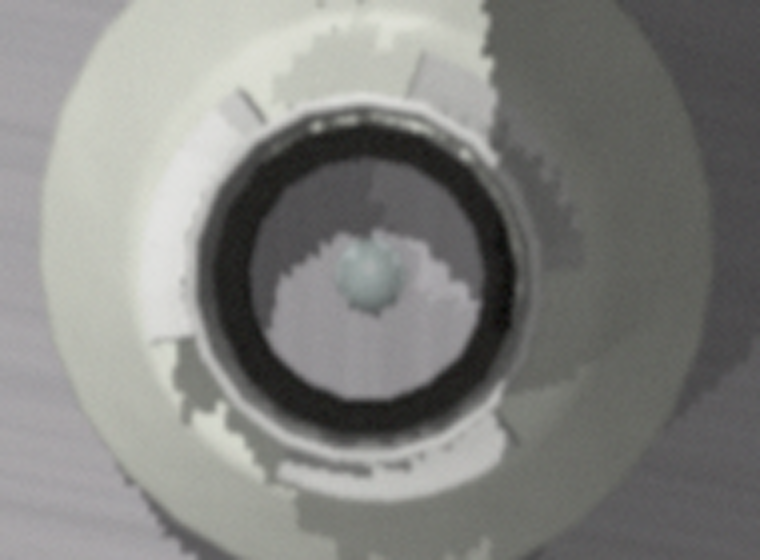

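The rim's outer circle is centred near full-image (262,126). Ridge starts are at crop (155,340), (410,90) and (500,420), with stops at (240,95) and (280,470). That puts thread +x about 1° from screen up, or roughly 192° ≡ 72° ≡ −48° in the world frame.

```bash
python3 - <<'E'
from h import *
c=cam('wrist');im=c['frame'].astype(int)
g=((im[:,:,1]-im[:,:,0]>6)&(im.sum(2)>200)).astype(np.uint8)
g=cv2.morphologyEx(g,cv2.MORPH_OPEN,np.ones((5,5)))
n,l,st,ce=cv2.connectedComponentsWithStats(g)
for i in range(1,n):
    if st[i,4]>500: print(st[i],ce[i])
i=1+np.argmax(st[1:,4]);ct=max(cv2.findContours((l==i).astype(np.uint8),0,1)[0],key=len)
h=cv2.convexHull(ct);e=cv2.fitEllipse(h);print(e)
R,p=rot()
for zt in(-8,-5):
    z=p[2]-zt/1000
    L=ray(c,*e[0],z);a=ray(c,e[0][0]-e[1][1]/2,e[0][1],z);b=ray(c,e[0][0]+e[1][1]/2,e[0][1],z)
    print('lens',L,totool(L),np.linalg.norm(a-b))
C=ray(c,261.8,126.2,.075);print('rim',C,totool(C))
for d in(-345/8,345/8):print(ray(c,261.8+d,126.2,.075))
E
```

```text
[ 227  237  102   97 7944] [277.6978852  285.73288016]
[   0  335   59   63 2319] [ 21.3708495  364.55886158]
((277.62628173828125, 285.728271484375), (97.00656127929688, 106.00749969482422), 92.20880889892578)
lens [0.60547662 0.06704032 0.15519267] [-0.50766893 -0.02946093 -8.0001691 ] 0.046807357810973234
lens [0.60716802 0.06737427 0.15219267] [-2.23264265 -0.02755115 -5.00070167] 0.04784010000071761
rim [0.54553513 0.04551189 0.075     ] [62.42697361 -9.68062417 72.20834726]
[0.55057951 0.01986094 0.075     ]
[0.54048995 0.07116694 0.075     ]
```

Request:
{"name": "play_rows", "arguments": {"increments": [25, -9.7, 0, 0, 0, 0, 0.2, 50, -9.7, 0, 0, 0, 0, 0.2, 63.5, -9.7, 10, 0, 0, 0, 0.2, 63.5, -9.7, 35, 0, 0, 0, 0.2, 63.5, -9.7, 52, 0, 0, 0, 0.2, 63.5, -9.7, 57, 0, 0, 0, 0.2, 63.5, -9.7, 57, 0, 0, 0, 0.2]}}

```text
t: 6.15
position: [0.5448, 0.0442, 0.0903]
orientation: [-0.0, -0.096, 0.995, -0.0]
contact_force: [-1.2, 0.3, -0.2]
gripper_width: 0.0449
grasp_force: 61.2
```

```bash
python3 - <<'E'
from h import *
c=cam('wrist')
print(rot()[1],totool([.5455,.0455,.075]))
cr=c['frame'][170:350,180:380,::-1]
cv2.imwrite('pics/w4.png',cv2.resize(cr,None,fx=3.3,fy=3.3,interpolation=cv2.INTER_CUBIC))
p,q=proj(c,np.array([.5455,.0455,.075])),0;print(p)
E
```

```text
[0.54514587 0.04411184 0.09072612] [-0.6051497   1.29782766 15.72618224]
(np.float64(280.66551902866945), np.float64(262.9346414466662))
```

View pics/w4.png

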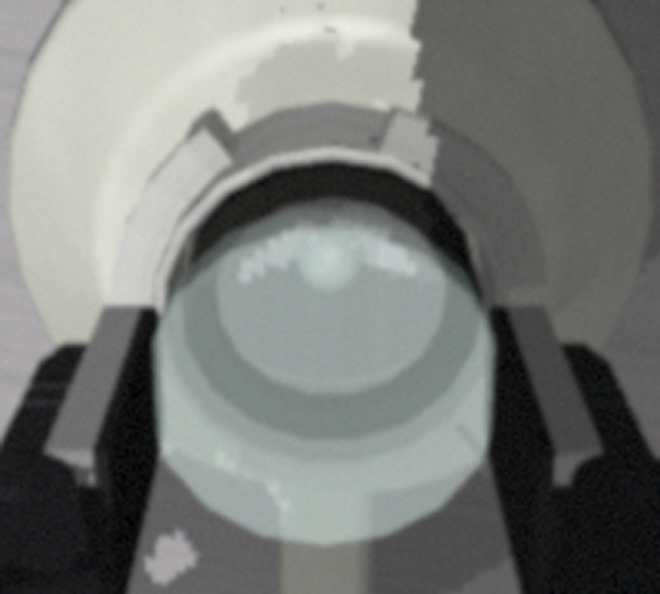

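The glass is clear enough to see the rim through it. The rim centre is at column ~280 and the glass at 278, so I'll shift +1.3 mm in y and descend gently.

Request:
{"name": "play_rows", "arguments": {"increments": [0, 1.3, 0, 0, 0, 0, 0.2, 0, 1.3, 6, 0, 0, 0, 0.2, 0, 1.3, 11, 0, 0, 0, 0.2, 0, 1.3, 12, 0, 0, 0, 0.2, 0, 1.3, 13, 0, 0, 0, 0.2, 0, 1.3, 13, 0, 0, 0, 0.2, 0, 1.3, 14, 0, 0, 0, 0.2, 0, 1.3, 14, 0, 0, 0, 0.2]}}

```text
t: 7.2
position: [0.5444, 0.0453, 0.0763]
orientation: [-0.0, -0.095, 0.995, 0.0]
contact_force: [0.6, 0.0, -0.8]
gripper_width: 0.0448
grasp_force: 61.2
```

Request:
{"name": "play_rows", "arguments": {"increments": [0, 0, 0.5, 0, 0, 0, 0.2, 0, 0, 0.5, 0, 0, 0, 0.2]}}

```text
t: 7.45
position: [0.5445, 0.0453, 0.0758]
orientation: [-0.0, -0.095, 0.995, -0.0]
contact_force: [-0.2, -0.8, 0.6]
gripper_width: 0.0446
grasp_force: 61.2
```

Request:
{"name": "play_rows", "arguments": {"increments": [0, 0, 0.5, 0, 0, 0, 0.2, 0, 0, 0.5, 0, 0, 0, 0.2]}}

```text
t: 7.7
position: [0.5444, 0.0453, 0.0753]
orientation: [-0.0, -0.095, 0.995, -0.0]
contact_force: [0.0, -0.5, -0.4]
gripper_width: 0.0446
grasp_force: 61.2
```

Request:
{"name": "play_rows", "arguments": {"increments": [0, 0, 0.5, 0, 0, 0, 0.2, 0, 0, 0.5, 0, 0, 0, 0.2]}}

```text
t: 7.95
position: [0.5444, 0.0453, 0.0747]
orientation: [-0.0, -0.095, 0.995, -0.0]
contact_force: [0.8, 0.1, -0.1]
gripper_width: 0.0454
grasp_force: 61.2
```

Request:
{"name": "play_rows", "arguments": {"increments": [0, 0, 0.5, 0, 0, 0, 0.2, 0, 0, 0.5, 0, 0, 0, 0.2]}}

```text
t: 8.2
position: [0.5444, 0.0453, 0.0743]
orientation: [-0.0, -0.095, 0.995, -0.0]
contact_force: [-0.1, 0.4, -0.5]
gripper_width: 0.0447
grasp_force: 61.2
```

Request:
{"name": "play_rows", "arguments": {"increments": [0, 0, 0.5, 0, 0, 0, 0.2, 0, 0, 0.5, 0, 0, 0, 0.2]}}

```text
t: 8.45
position: [0.5445, 0.0453, 0.0739]
orientation: [0.0, -0.095, 0.995, 0.0]
contact_force: [0.5, -0.1, -0.3]
gripper_width: 0.0448
grasp_force: 61.3
```

Request:
{"name": "play_rows", "arguments": {"increments": [0, 0, 0.5, 0, 0, 0, 0.2, 0, 0, 0.5, 0, 0, 0, 0.2]}}

```text
t: 8.7
position: [0.5445, 0.0453, 0.0736]
orientation: [0.0, -0.095, 0.995, 0.0]
contact_force: [-1.6, -0.5, 4.2]
gripper_width: 0.0443
grasp_force: 61.5
```

First contact at about 4 N. I'll release here and look.

Request:
{"name": "play_rows", "arguments": {"increments": [0, 0, 0, 0, 0, 0, 0.6, 0, 0, 0, 0, 0, 0, 0.9, 0, 0, -5, 0, 0, 0, 0.9, 0, 0, -25, 0, 0, 0, 0.9, 0, 0, -45, 0, 0, 0, 0.9, 0, 0, -60, 0, 0, 0, 0.9, 0, 0, -60, 0, 0, 0, 0.9]}}

```text
t: 9.57
position: [0.5453, 0.0454, 0.1346]
orientation: [0.001, -0.095, 0.995, 0.0]
contact_force: [-0.1, 0.1, -1.1]
gripper_width: 0.0774
grasp_force: 0.0
```

```bash
python3 - <<'E'
from h import *
c=cam('wrist')
print(rot()[1],proj(c,np.array([.5455,.0455,.075])))
p=np.array(proj(c,np.array([.5455,.0455,.075]))).astype(int);u,v=p
print(u-75,v-60)
cv2.imwrite('pics/w5.png',cv2.resize(c['frame'][v-60:v+60,u-75:u+75,::-1],None,fx=5,fy=5,interpolation=cv2.INTER_CUBIC))
E
```

```text
[0.54466605 0.04538928 0.13353783] (np.float64(278.22672175459627), np.float64(230.04459919489273))
203 170
```

View pics/w5.png

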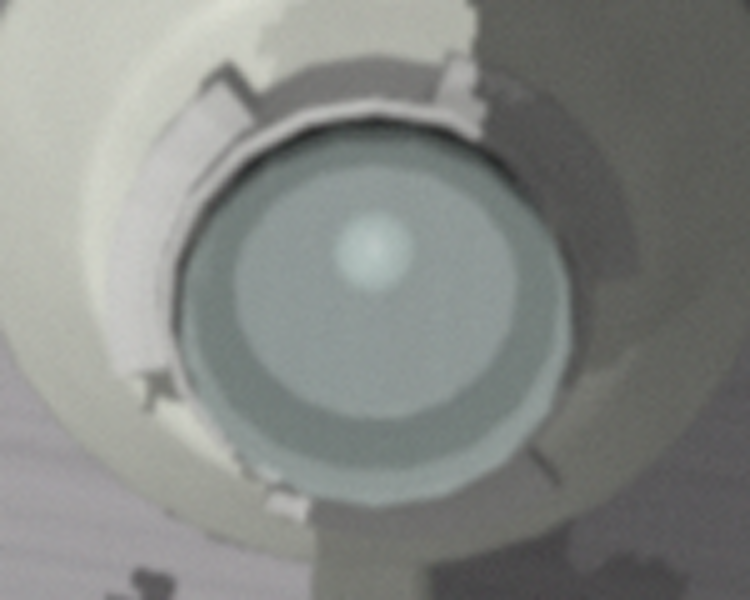

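The glass is inside the bore, outline centred near crop (376,310), possibly slightly askew. I'll press it lightly with shut fingers.

Request:
{"name": "play_rows", "arguments": {"increments": [-0.5, 0, 10, 0, 0, 0, 0, -0.5, 0, 20, 0, 0, 0, 0, -0.5, 0, 30, 0, 0, 0, 0, -0.5, 0, 40, 0, 0, 0, 0, -0.5, 0, 46, 0, 0, 0, 0, -0.5, 0, 48, 0, 0, 0, 0, -0.5, 0, 48, 0, 0, 0, 0]}}

```text
t: 10.5
position: [0.5451, 0.0454, 0.0854]
orientation: [0.0, -0.095, 0.995, -0.0]
contact_force: [-0.3, -0.6, -0.1]
gripper_width: 0.0001
grasp_force: 0.0
```

Request:
{"name": "play_rows", "arguments": {"increments": [0, 0, 1, 0, 0, 0, 0, 0, 0, 2, 0, 0, 0, 0, 0, 0, 2, 0, 0, 0, 0]}}

```text
t: 10.88
position: [0.545, 0.0454, 0.0834]
orientation: [0.0, -0.095, 0.995, -0.0]
contact_force: [0.4, -0.9, 0.3]
gripper_width: -0.0002
grasp_force: 0.0
```

Request:
{"name": "play_rows", "arguments": {"increments": [0, 0, 0.5, 0, 0, 0, 0, 0, 0, 1, 0, 0, 0, 0, 0, 0, 1, 0, 0, 0, 0]}}

```text
t: 11.25
position: [0.5449, 0.0454, 0.0823]
orientation: [-0.0, -0.096, 0.995, -0.0]
contact_force: [-0.3, -0.6, -0.7]
gripper_width: -0.0001
grasp_force: 0.0
```

Request:
{"name": "play_rows", "arguments": {"increments": [0, 0, 0.3, 0, 0, 0, 0, 0, 0, 0.5, 0, 0, 0, 0, 0, 0, 0.5, 0, 0, 0, 0]}}

```text
t: 11.62
position: [0.545, 0.0454, 0.0819]
orientation: [-0.0, -0.095, 0.995, 0.0]
contact_force: [-1.6, -0.3, 1.8]
gripper_width: -0.0004
grasp_force: 0.9
```

Request:
{"name": "play_rows", "arguments": {"increments": [0, 0, 0.3, 0, 0, 0, 0, 0, 0, 0.5, 0, 0, 0, 0, 0, 0, 0.5, 0, 0, 0, 0]}}

```text
t: 12.0
position: [0.545, 0.0454, 0.0818]
orientation: [0.0, -0.095, 0.995, 0.0]
contact_force: [-2.7, -0.6, 6.2]
gripper_width: -0.0003
grasp_force: 3.0
```

Request:
{"name": "play_rows", "arguments": {"increments": [0, 0, 0.2, 0, 0, 0, 0, 0, 0, 0.3, 0, 0, 0, 0, 0, 0, 0.3, 0, 0, 0, 0]}}

```text
t: 12.38
position: [0.545, 0.0454, 0.0817]
orientation: [0.0, -0.095, 0.995, 0.0]
contact_force: [-3.4, 0.3, 7.4]
gripper_width: 0.0
grasp_force: 4.0
```

Request:
{"name": "play_rows", "arguments": {"increments": [0, 0, 0.2, 0, 0, 0, 0, 0, 0, 0.3, 0, 0, 0, 0, 0, 0, 0.3, 0, 0, 0, 0]}}

```text
t: 12.75
position: [0.5451, 0.0454, 0.0816]
orientation: [0.0, -0.095, 0.995, 0.0]
contact_force: [-4.2, -0.6, 9.4]
gripper_width: 0.0001
grasp_force: 5.0
```

Contact at z ≈ 0.0818, stiffening gradually to 9 N, so the glass is flat and its top is about 6.7 mm above the rim. Next, the ring.

Request:
{"name": "play_rows", "arguments": {"increments": [0, 0, -20, 0, 0, 0, 0, 0, 0, -55, 0, 0, 0, 0.5, 14, -50, -60, 0, 0, 0, 1, 28, -100, -60, 0, 0, 0, 1, 42, -150, -60, 0, 0, 0, 1, 56, -200, -60, 0, 0, 0, 1, 70, -250, -60, 0, 0, 0, 1, 84, -303, -60, 0, 0, 0, 1]}}

```text
t: 13.75
position: [0.52, -0.2693, 0.1406]
orientation: [0.0, -0.096, 0.995, 0.0]
contact_force: [0.5, -0.4, -0.7]
gripper_width: 0.0854
grasp_force: 0.0
```

Request:
{"name": "play_rows", "arguments": {"increments": [0, 0, 0, 0, 0, 0, 1, 0, 0, 0, 0, 0, 0, 1]}}

```text
t: 14.0
position: [0.52, -0.2677, 0.1403]
orientation: [-0.0, -0.095, 0.995, 0.0]
contact_force: [0.7, -0.0, 0.4]
gripper_width: 0.0857
grasp_force: 0.0
```

```bash
python3 - <<'E'
from h import *
c=cam('wrist')
p=proj(c,np.array([.52,-.269,.02]))
print(rot()[1],p,rot()[0].as_matrix()[:2,:2].round(3))
u,v=map(int,p);print(u-95,v-70);np.save('w6.npy',c['frame'])
cr=c['frame'][v-70:v+70,u-95:u+95,::-1]
cr=np.clip(cr.astype(float)**.6*255**.4,0,255).astype(np.uint8)
cv2.imwrite('pics/w6.png',cv2.resize(cr,None,fx=4,fy=4,interpolation=cv2.INTER_CUBIC))
E
```

```text
[ 0.52042895 -0.26678204  0.14038127] (np.float64(276.4043126807655), np.float64(202.35444134792377)) [[-0.982 -0.191]
 [-0.191  0.982]]
181 132
```

View pics/w6.png

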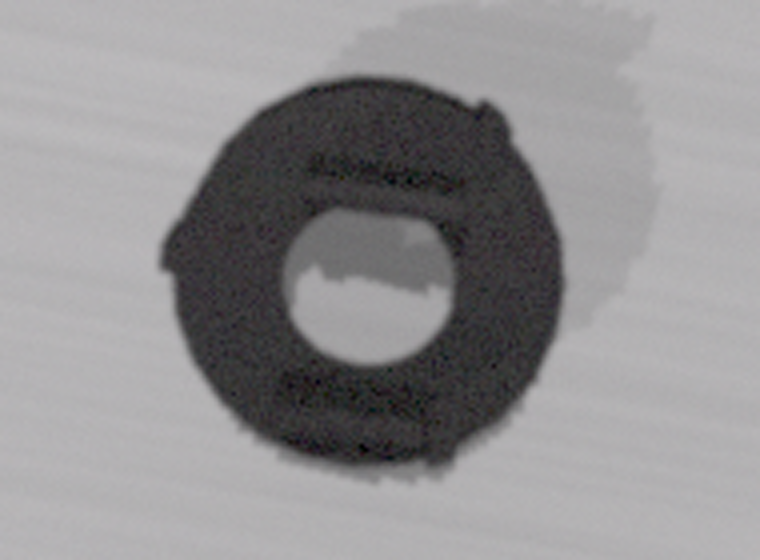

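The ring's outline is centred near crop (369,272), with ribs at (170,250), (490,118) and (440,455). The ears run along about −7° on screen, so ring +x is at 172° on screen, or world ~273.5°. The fingers need roughly a quarter turn.

```bash
python3 - <<'E'
from h import *
c=cam('wrist');R,p=rot()
def T(u,v,z):return totool(ray(c,181+u/4,132+v/4,z)).round(1)
for n,u,v,z in(('top edge',369,78,.0215),('left',175,280,.0215),('right',562,280,.0215),('hole bottom',369,367,.0215),('hole l',282,285,.0215),('hole r',456,285,.0215),('bottom',369,462,0),('bottomz',369,462,.0215),('ear near top edge?',350,420,.0415),('ear far edge',388,160,.0415),('ribL',165,255,.003),('ribUR',493,110,.003),('ribBR',445,460,.003)):print(n,T(u,v,z))
print(env.get_state()['q'].round(3))
E
```

```text
top edge [ 40.8  -4.  118.9]
left [  1.2 -42.4 118.9]
right [  1.2  33.9 119. ]
hole bottom [-17.   -4.2 118.9]
hole l [  0.2 -21.3 118.9]
hole r [  0.2  13.  119. ]
bottom [-47.2  -4.6 140.4]
bottomz [-37.8  -4.3 118.9]
ear near top edge? [-20.4  -7.6  98.9]
ear far edge [29.2 -0.4 98.9]
ribL [  1.3 -47.2 137.4]
ribUR [ 31.8  20.9 137.5]
ribBR [-45.4  12.1 137.5]
[ 0.062  0.378  0.457  1.63  -0.178  1.176  2.325]
```

Request:
{"name": "play_rows", "arguments": {"increments": [0.5, -4.2, 5, 0, 0, 0.18, 1, 1, -4.2, 15, 0, 0, 0.36, 1, 1, -4.2, 25, 0, 0, 0.54, 1, 1, -4.2, 35, 0, 0, 0.72, 1, 1, -4.2, 45, 0, 0, 0.9, 1, 1, -4.2, 50, 0, 0, 1.08, 1, 1, -4.2, 55, 0, 0, 1.26, 1, 1, -4.2, 60, 0, 0, 1.44, 1]}}

```text
t: 15.1
position: [0.5206, -0.2704, 0.0805]
orientation: [-0.0, 0.586, 0.81, 0.0]
contact_force: [0.0, 0.3, -0.1]
gripper_width: 0.0855
grasp_force: 0.0
```

Request:
{"name": "play_rows", "arguments": {"increments": [0, 0, 10, 0, 0, 0.13, 1, 0, 0, 10, 0, 0, 0.263, 1, 0, 0, 10, 0, 0, 0.263, 1]}}

```text
t: 15.48
position: [0.5205, -0.2707, 0.0705]
orientation: [-0.0, 0.685, 0.729, 0.0]
contact_force: [0.9, -0.5, -0.2]
gripper_width: 0.0853
grasp_force: 0.0
```

```bash
python3 - <<'E'
from h import *
R,p=rot();print(p,np.degrees(np.arctan2(*R.as_matrix()[1::-1,0])),env.get_state()['q'].round(2))
c=cam('wrist');im=c['frame'].astype(int)
T=np.array([.52043,-.26678,0])+[-.982*.001+.191*.0042,-.191*.001-.982*.0042,0];print('exp centre',T,totool(T))
# hole centre: bright blob near predicted px
u,v=proj(c,T+[0,0,.0215]);print(u,v)
b=(im.sum(2)>150).astype(np.uint8);n,l,st,ce=cv2.connectedComponentsWithStats(b)
for i in range(1,n):
    if 200<st[i,4]<15000: print(st[i],ce[i])
cv2.imwrite('pics/w7.png',c['frame'][:,:,::-1])
E
```

```text
[ 0.52049034 -0.2706548   0.07047967] 93.57436140585963 [-0.15  0.53  0.77  1.71 -0.42  1.08  0.82]
exp centre [ 0.5202502 -0.2710954  0.       ] [-0.08772154 -0.20122543 70.66896718]
276.4062094369534 237.2382386796183
[ 249  213   57   50 2229] [277.04441454 237.43248093]
```

The hole centroid (277.0,237.4) matches the prediction (276.4,237.2), so I'll descend and grip the ears.

Request:
{"name": "play_rows", "arguments": {"increments": [0, 0, 20, 0, 0, 0, 1, 0, 0, 38, 0, 0, 0, 1, 0, 0, 47, 0, 0, 0, 1, 0, 0, 49, 0, 0, 0, 0.8, 0, 0, 49, 0, 0, 0, 0.5, 0, 0, 49, 0, 0, 0, 0.3, 0, 0, 49, 0, 0, 0, 0.3, 0, 0, 49, 0, 0, 0, 0.3]}}

```text
t: 16.52
position: [0.5203, -0.2727, 0.0224]
orientation: [0.001, 0.686, 0.728, 0.0]
contact_force: [-0.4, -0.1, 4.5]
gripper_width: 0.0485
grasp_force: 63.0
```

```bash
python3 - <<'E'
from h import *
R,p=rot();print(p,np.degrees(np.arctan2(*R.as_matrix()[1::-1,0])))
s=env.get_state();print(s['gripper_width'],s['grasp_force'],s['contact_force'])
print(totool([.5455,.0455,.15]))
E
```

```text
[ 0.5202969  -0.27271505  0.0223563 ] 93.38054557694947
0.0485252046494556 62.989622354507446 [-0.43334346 -0.11182786  4.52509585]
[ 316.09472557   44.04845914 -127.79978053]
```

Request:
{"name": "play_rows", "arguments": {"increments": [0, 0, -10, 0, 0, 0, 0.3, 0, 0, -45, 0, 0, 0, 0.3, 0, 0, -90, 0, 0, 0, 0.3, 0, 0, -128, 0, 0, 0, 0.3, 50, 8, -128, 0, 0, -0.12, 0.3, 100, 15, -128, 0, 0, -0.24, 0.3, 150, 22, -128, 0, 0, -0.36, 0.3, 190, 29, -128, 0, 0, -0.48, 0.3]}}

```text
t: 17.52
position: [0.5374, -0.0784, 0.1501]
orientation: [-0.0, 0.491, 0.871, 0.0]
contact_force: [0.5, -0.1, -1.4]
gripper_width: 0.0486
grasp_force: 62.6
```

```bash
python3 - <<'E'
from h import *
R,p=rot();a=np.degrees(np.arctan2(*R.as_matrix()[1::-1,0]));print(p,a,R.as_matrix()[2].round(4))
print(totool([.5455,.0455,.15]), np.radians(a-(78-60+120)))
c=cam('wrist');im=c['frame'].astype(int)
for z in(p[2]+.0,):
  print(proj(c,p+[0,0,-.001]))
b=(im.sum(2)>150).astype(np.uint8);n,l,st,ce=cv2.connectedComponentsWithStats(b)
for i in range(1,n):
    if 200<st[i,4]<15000 and 150<ce[i][0]<400: print(st[i],ce[i], totool(ray(c,*ce[i],p[2]-.001)))
np.save('w8.npy',c['frame'])
cv2.imwrite('pics/w8.png',c['frame'][:,:,::-1])
E
```

```text
[ 0.53738836 -0.07842985  0.15005884] 121.19491712176443 [ 8.e-04  3.e-04 -1.e+00]
[101.80934879  71.12834821   0.15322104] -0.29330402729573596
(np.float64(277.0070073063662), np.float64(274.7915426160259))
[ 241  240   75   65 3738] [277.64901017 271.94301766] [-3.48838434 -4.01226384  0.5845614 ]
[187 263  30  56 706] [201.93626062 289.31728045] [-12.19166499 -39.89859199   0.50501375]
[340 263  29  55 701] [353.60485021 289.7360913 ] [-13.27293468  31.78539436   0.60210155]
[ 208  326  141   66 6702] [277.76574157 361.90465533] [-54.43549371  -4.56072041   0.41325946]
```

Request:
{"name": "play_rows", "arguments": {"increments": [40, 25, 0, 0, 0, -0.15, 0.3, 80, 50, 0, 0, 0, -0.3, 0.3, 80, 50, 0, 0, 0, -0.3, 0.3, 80, 50, 0, 0, 0, -0.3, 0.3, 80, 50, 0, 0, 0, -0.3, 0.3]}}

```text
t: 18.2
position: [0.5394, 0.0116, 0.1499]
orientation: [0.0, 0.359, 0.933, -0.0]
contact_force: [0.4, -0.2, -1.3]
gripper_width: 0.0488
grasp_force: 62.5
```

```bash
python3 - <<'E'
from h import *
R,p=rot();a=np.degrees(np.arctan2(*R.as_matrix()[1::-1,0]));print(p,a,R.as_matrix()[2].round(4))
print(totool([.5455,.0455,.15]), np.radians(a-(78-60+120)))
c=cam('wrist');im=c['frame'].astype(int)
print(proj(c,p+[0,0,-.001]))
b=(im.sum(2)>150).astype(np.uint8);n,l,st,ce=cv2.connectedComponentsWithStats(b)
for i in range(1,n):
    if 200<st[i,4]<15000 and 150<ce[i][0]<400: print(st[i],ce[i], totool(ray(c,*ce[i],p[2]-.001)))
h=c['frame'][225:330,200:355,::-1]
cv2.imwrite('pics/w8.png',cv2.resize(np.clip(h.astype(float)**.6*255**.4,0,255).astype(np.uint8),None,fx=5,fy=5,interpolation=cv2.INTER_CUBIC))
E
```

```text
[0.53939602 0.01160515 0.14988128] 137.88479406396192 [-4.e-04 -5.e-04 -1.e+00]
[18.20272209 29.2365395  -0.1389874 ] -0.002010722901706494
(np.float64(277.3253148586909), np.float64(274.612321953669))
[ 241  240   75   65 3773] [277.64961569 272.04399682] [1.2752358  0.0584785  0.96531842]
[340 263  29  56 712] [353.53792135 289.35533708] [-7.80365592 35.93226848  0.9548757 ]
[ 207  326  142   66 6729] [277.6020211  361.94219052] [-49.70446373   0.05829334   0.9797842 ]
```

The ring hangs level, and its hole centre is within ~0.3 mm of the tool axis. Moving over the mouth and lowering.

Request:
{"name": "play_rows", "arguments": {"increments": [9, 14, 0, 0, 0, 0, 0.3, 18, 29, 0, 0, 0, 0, 0.3, 18, 29, 0, 0, 0, 0, 0.3, 18, 29, 12, 0, 0, 0, 0.3, 18, 29, 26, 0, 0, 0, 0.3, 18, 29, 36, 0, 0, 0, 0.3, 18, 29, 40, 0, 0, 0, 0.3, 18, 29, 40, 0, 0, 0, 0.3]}}

```text
t: 19.25
position: [0.5453, 0.0468, 0.1094]
orientation: [-0.0, 0.358, 0.934, -0.0]
contact_force: [-0.6, -0.5, -1.2]
gripper_width: 0.0486
grasp_force: 62.5
```

```bash
python3 - <<'E'
from h import *
R,p=rot();print(p,totool([.5454,.0453,.1]))
E
```

```text
[0.54532221 0.04675355 0.10940586] [-1.03173228 -1.02333707  9.4062439 ]
```

Request:
{"name": "play_rows", "arguments": {"increments": [-1, -1, 0, 0, 0, 0, 0.3, -1, -1, 0, 0, 0, 0, 0.3, -1, -1, 5, 0, 0, 0, 0.3, -1, -1, 9, 0, 0, 0, 0.3, -1, -1, 9, 0, 0, 0, 0.3]}}

```text
t: 19.88
position: [0.5451, 0.0456, 0.1002]
orientation: [-0.0, 0.358, 0.934, -0.0]
contact_force: [-0.4, 0.7, -1.3]
gripper_width: 0.0489
grasp_force: 62.5
```

Request:
{"name": "play_rows", "arguments": {"increments": [0, 0, 1, 0, 0, 0, 0.3, 0, 0, 2, 0, 0, 0, 0.3, 0, 0, 2, 0, 0, 0, 0.3]}}

```text
t: 20.25
position: [0.5456, 0.0455, 0.0987]
orientation: [-0.0, 0.358, 0.934, -0.0]
contact_force: [0.2, 0.4, -1.6]
gripper_width: 0.0487
grasp_force: 62.5
```

Request:
{"name": "play_rows", "arguments": {"increments": [0, 0, 1, 0, 0, 0, 0.3, 0, 0, 2, 0, 0, 0, 0.3, 0, 0, 2, 0, 0, 0, 0.3]}}

```text
t: 20.62
position: [0.5455, 0.0455, 0.0966]
orientation: [-0.0, 0.358, 0.934, -0.0]
contact_force: [-0.3, 0.9, -0.7]
gripper_width: 0.0487
grasp_force: 62.5
```

Request:
{"name": "play_rows", "arguments": {"increments": [0, 0, 1, 0, 0, 0, 0.3, 0, 0, 1.5, 0, 0, 0, 0.3, 0, 0, 1.5, 0, 0, 0, 0.3]}}

```text
t: 21.0
position: [0.5456, 0.0455, 0.0952]
orientation: [-0.0, 0.358, 0.934, -0.0]
contact_force: [-0.2, 0.0, -1.3]
gripper_width: 0.0488
grasp_force: 62.5
```

Request:
{"name": "play_rows", "arguments": {"increments": [0, 0, 1, 0, 0, 0, 0.3, 0, 0, 2, 0, 0, 0, 0.3, 0, 0, 2, 0, 0, 0, 0.3]}}

```text
t: 21.38
position: [0.5457, 0.0454, 0.0932]
orientation: [0.0, 0.358, 0.934, -0.0]
contact_force: [0.9, -0.4, -2.6]
gripper_width: 0.0485
grasp_force: 62.5
```

Request:
{"name": "play_rows", "arguments": {"increments": [0, 0, 1, 0, 0, 0, 0.3, 0, 0, 2, 0, 0, 0, 0.3, 0, 0, 2, 0, 0, 0, 0.3]}}

```text
t: 21.75
position: [0.5456, 0.0454, 0.0912]
orientation: [0.0, 0.358, 0.934, -0.0]
contact_force: [1.8, -1.4, -2.4]
gripper_width: 0.0487
grasp_force: 62.5
```

Request:
{"name": "play_rows", "arguments": {"increments": [0, 0, 1, 0, 0, 0, 0.3, 0, 0, 2, 0, 0, 0, 0.3, 0, 0, 2, 0, 0, 0, 0.3]}}

```text
t: 22.12
position: [0.5456, 0.0455, 0.0891]
orientation: [0.0, 0.358, 0.934, -0.0]
contact_force: [2.3, -0.7, -2.3]
gripper_width: 0.0489
grasp_force: 62.5
```

Request:
{"name": "play_rows", "arguments": {"increments": [0, 0, 1, 0, 0, 0, 0.3, 0, 0, 1, 0, 0, 0, 0.3, 0, 0, 1, 0, 0, 0, 0.3]}}

```text
t: 22.5
position: [0.5456, 0.0455, 0.0882]
orientation: [-0.0, 0.358, 0.934, -0.0]
contact_force: [1.9, -2.0, -2.2]
gripper_width: 0.0487
grasp_force: 62.5
```

Request:
{"name": "play_rows", "arguments": {"increments": [0, 0, 0.5, 0, 0, 0, 0.3, 0, 0, 1, 0, 0, 0, 0.3, 0, 0, 1, 0, 0, 0, 0.3]}}

```text
t: 22.88
position: [0.5456, 0.0455, 0.0872]
orientation: [0.0, 0.358, 0.934, -0.0]
contact_force: [1.5, -0.9, 0.1]
gripper_width: 0.0487
grasp_force: 62.6
```

Request:
{"name": "play_rows", "arguments": {"increments": [0, 0, 0.5, 0, 0, 0, 0.3, 0, 0, 0.5, 0, 0, 0, 0.3, 0, 0, 0.5, 0, 0, 0, 0.3]}}

```text
t: 23.25
position: [0.5456, 0.0455, 0.0867]
orientation: [0.0, 0.358, 0.934, -0.0]
contact_force: [2.1, -1.7, -1.0]
gripper_width: 0.0484
grasp_force: 62.6
```

Request:
{"name": "play_rows", "arguments": {"increments": [0, 0, 0.5, 0, 0, 0, 0.3, 0, 0, 0.5, 0, 0, 0, 0.3, 0, 0, 0.5, 0, 0, 0, 0.3]}}

```text
t: 23.62
position: [0.5456, 0.0455, 0.0865]
orientation: [0.0, 0.358, 0.934, 0.0]
contact_force: [-1.2, -0.9, 4.7]
gripper_width: 0.0486
grasp_force: 63.1
```

The flange met the glass at z ≈ 0.0866 as predicted, and the pins are down. I'll ease the push slightly and turn the free part clockwise.

Request:
{"name": "play_rows", "arguments": {"increments": [0, 0, -0.5, 0, 0, 0, 0.3, 0, 0, -0.5, 0, 0, 0.05, 0.3, 0, 0, -0.5, 0, 0, 0.1, 0.3, 0, 0, -0.5, 0, 0, 0.15, 0.3, 0, 0, -0.5, 0, 0, 0.2, 0.3, 0, 0, -0.5, 0, 0, 0.25, 0.3, 0, 0, -0.5, 0, 0, 0.25, 0.3, 0, 0, -0.5, 0, 0, 0.25, 0.3]}}

```text
t: 24.62
position: [0.5454, 0.0458, 0.0866]
orientation: [-0.0, 0.471, 0.882, -0.0]
contact_force: [1.3, 0.0, 0.4]
gripper_width: 0.0485
grasp_force: 62.8
```

```bash
cat > s.py <<'E'
from h import *
s=env.get_state();R,p=rot();print(p.round(5),np.degrees(np.arctan2(*R.as_matrix()[1::-1,0])).round(2),s['contact_force'].round(1),s['moment'].round(2))
E
python3 s.py
```

```text
[0.54541 0.04575 0.08655] 123.82 [1.3 0.  0.4] [-0.05 -0.34 -0.03]
```

Request:
{"name": "play_rows", "arguments": {"increments": [0, 0, 0, 0, 0, 0.03, 0.3, 0, 0, 0, 0, 0, 0.06, 0.3, 0, 0, 0, 0, 0, 0.09, 0.3, 0, 0, 0, 0, 0, 0.09, 0.3]}}

```text
t: 25.12
position: [0.5454, 0.0455, 0.0866]
orientation: [-0.0, 0.511, 0.86, -0.0]
contact_force: [-0.1, 0.1, 0.1]
gripper_width: 0.0485
grasp_force: 62.7
```

```bash
python3 s.py
```

```text
[0.54538 0.04554 0.0866 ] 118.56 [-0.1  0.1  0.1] [-0.12 -0.16 -0.01]
```

Request:
{"name": "play_rows", "arguments": {"increments": [0, 0, 0, 0, 0, 0.02, 0.3, 0, 0, 0, 0, 0, 0.04, 0.3, 0, 0, 0, 0, 0, 0.04, 0.3]}}

```text
t: 25.5
position: [0.5455, 0.0454, 0.0867]
orientation: [-0.0, 0.528, 0.849, -0.0]
contact_force: [0.1, 0.0, -0.8]
gripper_width: 0.0486
grasp_force: 62.6
```

```bash
python3 s.py
```

```text
[0.54547 0.04544 0.08666] 116.27 [ 0.1  0.  -0.8] [-0.14 -0.28  0.04]
```

Request:
{"name": "play_rows", "arguments": {"increments": [0, 0, 0, 0, 0, 0.02, 0.3, 0, 0, 0, 0, 0, 0.035, 0.3, 0, 0, 0, 0, 0, 0.035, 0.3]}}

```text
t: 25.88
position: [0.5455, 0.0454, 0.0867]
orientation: [-0.0, 0.543, 0.84, -0.0]
contact_force: [0.9, -0.8, -1.2]
gripper_width: 0.0487
grasp_force: 62.6
```

```bash
python3 s.py
```

```text
[0.54547 0.04544 0.08665] 114.27 [ 0.9 -0.8 -1.2] [-0.24 -0.25 -0.07]
```

Request:
{"name": "play_rows", "arguments": {"increments": [0, 0, 0, 0, 0, 0.02, 0.3, 0, 0, 0, 0, 0, 0.035, 0.3, 0, 0, 0, 0, 0, 0.035, 0.3]}}

```text
t: 26.25
position: [0.5454, 0.0455, 0.0867]
orientation: [-0.0, 0.557, 0.83, -0.0]
contact_force: [1.2, -1.1, -1.2]
gripper_width: 0.0487
grasp_force: 62.5
```

```bash
python3 s.py
```

```text
[0.54542 0.04548 0.08665] 112.27 [ 1.2 -1.1 -1.2] [-0.25 -0.18  0.01]
```

Request:
{"name": "play_rows", "arguments": {"increments": [0, 0, 0, 0, 0, 0.02, 0.3, 0, 0, 0, 0, 0, 0.035, 0.3, 0, 0, 0, 0, 0, 0.035, 0.3]}}

```text
t: 26.62
position: [0.5454, 0.0456, 0.0867]
orientation: [-0.0, 0.572, 0.821, -0.0]
contact_force: [-0.0, -0.4, -1.2]
gripper_width: 0.0484
grasp_force: 62.5
```

```bash
python3 s.py
```

```text
[0.54544 0.04557 0.08667] 110.27 [-0.  -0.4 -1.2] [-0.23 -0.1   0.02]
```

Request:
{"name": "play_rows", "arguments": {"increments": [0, 0, 0, 0, 0, 0.02, 0.3, 0, 0, 0, 0, 0, 0.035, 0.3, 0, 0, 0, 0, 0, 0.035, 0.3]}}

```text
t: 27.0
position: [0.5455, 0.0456, 0.0867]
orientation: [-0.0, 0.586, 0.81, -0.0]
contact_force: [1.0, -0.4, -1.4]
gripper_width: 0.0485
grasp_force: 62.5
```

```bash
python3 s.py
```

```text
[0.54545 0.04561 0.08666] 108.27 [ 1.  -0.4 -1.4] [-0.09  0.   -0.  ]
```

Request:
{"name": "play_rows", "arguments": {"increments": [0, 0, 0, 0, 0, 0.02, 0.3, 0, 0, 0, 0, 0, 0.035, 0.3, 0, 0, 0, 0, 0, 0.035, 0.3]}}

```text
t: 27.38
position: [0.5455, 0.0456, 0.0867]
orientation: [-0.0, 0.6, 0.8, -0.0]
contact_force: [0.5, 0.1, -1.7]
gripper_width: 0.0485
grasp_force: 62.4
```

```bash
python3 s.py
```

```text
[0.54546 0.04559 0.08666] 106.26 [ 0.5  0.1 -1.7] [-0.    0.01  0.02]
```

Request:
{"name": "play_rows", "arguments": {"increments": [0, 0, 0, 0, 0, 0.02, 0.3, 0, 0, 0, 0, 0, 0.035, 0.3, 0, 0, 0, 0, 0, 0.035, 0.3]}}

```text
t: 27.75
position: [0.5456, 0.0456, 0.0867]
orientation: [0.0, 0.614, 0.789, -0.0]
contact_force: [1.0, 0.9, -1.3]
gripper_width: 0.0485
grasp_force: 62.4
```

```bash
python3 s.py
```

```text
[0.54555 0.04556 0.08667] 104.25 [ 1.   0.9 -1.3] [ 0.05 -0.13  0.01]
```

Request:
{"name": "play_rows", "arguments": {"increments": [0, 0, 0, 0, 0, 0.02, 0.3, 0, 0, 0, 0, 0, 0.035, 0.3, 0, 0, 0, 0, 0, 0.035, 0.3]}}

```text
t: 28.12
position: [0.5456, 0.0455, 0.0866]
orientation: [0.0, 0.628, 0.778, -0.0]
contact_force: [2.8, -0.1, -5.3]
gripper_width: 0.0485
grasp_force: 62.4
```

```bash
python3 s.py
```

```text
[0.54563 0.04548 0.08663] 102.24 [ 2.8 -0.1 -5.3] [-0.04 -0.52  0.06]
```

Tightening has begun (downward pull of about 4 N). Smaller steps now.

Request:
{"name": "play_rows", "arguments": {"increments": [0, 0, 0, 0, 0, 0.009, 0.3, 0, 0, 0, 0, 0, 0.018, 0.3, 0, 0, 0, 0, 0, 0.018, 0.3]}}

```text
t: 28.5
position: [0.5456, 0.0454, 0.0866]
orientation: [0.0, 0.635, 0.773, -0.0]
contact_force: [4.1, -0.2, -7.0]
gripper_width: 0.0486
grasp_force: 62.8
```

```bash
python3 s.py
```

```text
[0.54562 0.04544 0.08663] 101.22 [ 4.1 -0.2 -7. ] [-0.12 -0.91  0.13]
```

Request:
{"name": "play_rows", "arguments": {"increments": [0, 0, 0, 0, 0, 0.009, 0.3, 0, 0, 0, 0, 0, 0.018, 0.3, 0, 0, 0, 0, 0, 0.018, 0.3]}}

```text
t: 28.88
position: [0.5456, 0.0454, 0.0866]
orientation: [0.0, 0.642, 0.767, -0.0]
contact_force: [3.8, -1.2, -9.8]
gripper_width: 0.0486
grasp_force: 63.1
```

```bash
python3 s.py
```

```text
[0.54561 0.04544 0.08663] 100.19 [ 3.8 -1.2 -9.8] [-0.2  -1.25  0.26]
```

Request:
{"name": "play_rows", "arguments": {"increments": [0, 0, 0.2, 0, 0, 0, 0.3, 0, 0, 0.2, 0, 0, 0, 0.3]}}

```text
t: 29.12
position: [0.5456, 0.0454, 0.0866]
orientation: [0.0, 0.641, 0.767, -0.0]
contact_force: [3.6, -1.7, -7.3]
gripper_width: 0.0488
grasp_force: 63.2
```

```bash
python3 s.py
```

```text
[0.54558 0.04543 0.08657] 100.19 [ 3.6 -1.7 -7.3] [-0.3  -1.07  0.26]
```

Request:
{"name": "play_rows", "arguments": {"increments": [0, 0, 0.2, 0, 0, 0, 0.3, 0, 0, 0.2, 0, 0, 0, 0.3]}}

```text
t: 29.38
position: [0.5456, 0.0455, 0.0865]
orientation: [0.0, 0.641, 0.767, 0.0]
contact_force: [3.7, -2.1, -5.4]
gripper_width: 0.0486
grasp_force: 63.5
```

```bash
python3 s.py
```

```text
[0.54559 0.04546 0.08651] 100.2 [ 3.7 -2.1 -5.4] [-0.35 -0.8   0.21]
```

Request:
{"name": "play_rows", "arguments": {"increments": [0, 0, 0.2, 0, 0, 0, 0.3, 0, 0, 0.4, 0, 0, 0, 0.3, 0, 0, 0.4, 0, 0, 0, 0.3]}}

```text
t: 29.75
position: [0.5457, 0.0455, 0.0864]
orientation: [0.0, 0.642, 0.767, 0.0]
contact_force: [-0.2, -1.9, 3.0]
gripper_width: 0.0484
grasp_force: 64.4
```

```bash
python3 s.py
```

```text
[0.54566 0.04546 0.08638] 100.19 [-0.2 -1.9  3. ] [-0.43  0.02  0.14]
```

Request:
{"name": "play_rows", "arguments": {"increments": [0, 0, 0, 0, 0, 0.009, 0.3, 0, 0, 0, 0, 0, 0.018, 0.3, 0, 0, 0, 0, 0, 0.018, 0.3]}}

```text
t: 30.12
position: [0.5457, 0.0455, 0.0862]
orientation: [0.0, 0.648, 0.761, 0.0]
contact_force: [0.2, -1.8, 6.0]
gripper_width: 0.0484
grasp_force: 64.7
```

```bash
python3 s.py
```

```text
[0.54574 0.04552 0.08622] 99.14 [ 0.2 -1.8  6. ] [-0.44  0.07  0.16]
```

Request:
{"name": "play_rows", "arguments": {"increments": [0, 0, 0, 0, 0, 0.009, 0.3, 0, 0, 0, 0, 0, 0.018, 0.3, 0, 0, 0, 0, 0, 0.018, 0.3]}}

```text
t: 30.5
position: [0.5458, 0.0456, 0.0862]
orientation: [0.0, 0.655, 0.755, 0.0]
contact_force: [-0.1, -1.7, 6.2]
gripper_width: 0.0489
grasp_force: 64.8
```

```bash
python3 s.py
```

```text
[0.54584 0.04556 0.08617] 98.12 [-0.1 -1.7  6.2] [-0.45 -0.07  0.21]
```

Request:
{"name": "play_rows", "arguments": {"increments": [0, 0, -0.3, 0, 0, 0, 0.3, 0, 0, -0.6, 0, 0, 0, 0.3, 0, 0, -0.6, 0, 0, 0, 0.3]}}

```text
t: 30.88
position: [0.5458, 0.0455, 0.0863]
orientation: [0.0, 0.655, 0.755, 0.0]
contact_force: [5.1, -2.3, -2.3]
gripper_width: 0.0488
grasp_force: 63.9
```

```bash
python3 s.py
```

```text
[0.54578 0.04555 0.08632] 98.14 [ 5.1 -2.3 -2.3] [-0.44 -1.16  0.23]
```

Request:
{"name": "play_rows", "arguments": {"increments": [0, 0, 0, 0, 0, 0.009, 0.3, 0, 0, 0, 0, 0, 0.018, 0.3, 0, 0, 0, 0, 0, 0.025, 0.3, 0, 0, 0, 0, 0, 0.025, 0.3]}}

```text
t: 31.38
position: [0.5457, 0.0456, 0.0863]
orientation: [0.0, 0.664, 0.747, -0.0]
contact_force: [4.6, -3.1, -3.1]
gripper_width: 0.0486
grasp_force: 63.7
```

```bash
python3 s.py
```

```text
[0.54572 0.04557 0.08625] 96.71 [ 4.6 -3.1 -3.1] [-0.39 -1.31  0.46]
```

The ring has sunk about 0.4 mm (≈11–13 N) and the moment has risen clearly, so it's snug. Letting go and lifting away.

Request:
{"name": "play_rows", "arguments": {"increments": [0, 0, 0, 0, 0, 0, 0.6, 0, 0, 0, 0, 0, 0, 0.8, 0, 0, 0, 0, 0, 0, 1, 0, 0, -10, 0, 0, 0, 1, 0, 0, -40, 0, 0, 0, 1, 0, 0, -70, 0, 0, 0, 1, 0, 0, -70, 0, 0, 0, 1]}}

```text
t: 32.25
position: [0.5472, 0.0455, 0.1596]
orientation: [0.001, 0.665, 0.747, 0.002]
contact_force: [0.4, -0.2, -0.0]
gripper_width: 0.0852
grasp_force: 0.0
```

```bash
python3 - <<'E'
from h import *
c=cam('wrist');u,v=map(int,proj(c,np.array([.5455,.0455,.086])))
print(u-95,v-70,rot()[1])
cr=np.clip(c['frame'][max(0,v-70):v+70,u-95:u+95,::-1].astype(float)**.6*255**.4,0,255).astype(np.uint8)
cv2.imwrite('pics/w9.png',cv2.resize(cr,None,fx=4,fy=4,interpolation=cv2.INTER_CUBIC))
E
```

```text
178 152 [0.54629794 0.04564935 0.15799497]
```

View pics/w9.png

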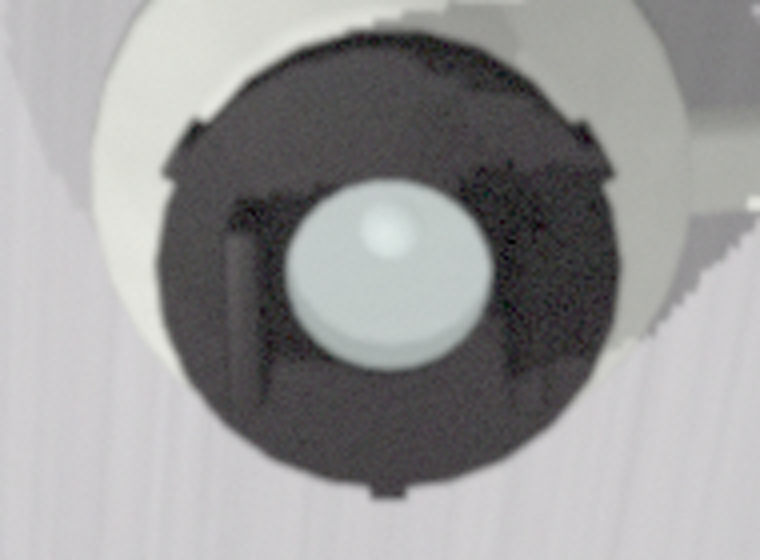

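The ring sits level and centred over the glass, with its rib at the bottom (388,490) still at the angle where I let go. Handing in.

Request:
{"name": "play_rows", "arguments": {"increments": [0, 0, 0, 0, 0, 0, 1, 0, 0, 0, 0, 0, 0, 1, 0, 0, 0, 0, 0, 0, 1]}}

```text
t: 32.67
position: [0.5452, 0.0455, 0.156]
orientation: [-0.0, 0.665, 0.747, -0.001]
contact_force: [0.1, 0.4, -0.6]
gripper_width: 0.0853
grasp_force: 0.0
```

```bash
python3 -c "
from plant import env
print(env.job_done())"
```

```text
the job is handed in; nothing more can be done
None
```

The job is handed in at 32.7 s: the glass lies flat on the seal and the ring is screwed snug over it, sunk about 0.4 mm (an estimated 11–13 N on the glass), with the gripper clear and nothing else touched; the judge's verdict was not shown.

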